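Lock the heater housing home and hold its cover over the threaded holes

TASK

On the blue assembly fixture, push the aluminium heater housing along its slide fully home against the stop, and only then swing the red latch fully shut behind it. Then pick up the orange three-hole cover by its handle and finish while still holding it, level and still, hovering about 15 mm above the housing's flange without touching it, each of its three holes over its own threaded hole so that the whole thread can be seen through it, ready for a colleague's screws. Do not put the cover down or let go at the end, and leave the plywood cover and the other things on the bench where they are.

Things in the scene. Friction and masses are not known exactly. Their poses are not given: they have to be found in the camera images.
- fixture: Blue assembly fixture fixed to the bench, base 310 x 230 x 10 mm. Origin at bench height near the middle of the base. Its x axis is the slide direction, from the loading end (nearer the robot) to the dark end stop; y to the left, z up. Two rails carry a black carriage, 100 mm wide, top 34 mm above the bench, reaching 48 mm behind the housing's flange.
- flange_mid (a point): Middle of the housing's top, level with the flange's top face, 110 mm above the bench. The aluminium heater housing rides on the carriage: a round open pot 84 mm across under a flange 120 (x) x 110 (y) mm, 10 mm thick, with three threaded holes (dark, 6 mm, in brass inserts 11 mm across). Axes as the fixture's.
- carriage (a joint): Slide of the carriage with the housing along the fixture's x axis, m: 0 at the loading end, 0.08 fully home against the stop. About 3 N of friction; it stays where it is left. Push on the rear edge of the flange.
- flange_rear (a point): Middle of the flange's rear edge face (the one facing the loading end and the robot), 105 mm above the bench; rides with the carriage. The place to push on, along the fixture's x axis.
- latch (a joint): Red swing latch, upright hinge at the left (+y) side of the fixture, rad: 0 open (arm points towards the fixture's -x, beside the carriage), 1.5708 fully shut (arm points to the fixture's -y, across the rails behind the carriage, at a stop). Grows counter-clockwise seen from above. Light friction, stays where left; shut it only after the carriage is home.
- latch_hinge (a point): On the latch's hinge axis, at the height of the middle of its knob (57 mm above the bench).
- latch_knob (a point): Middle of the upright red round knob at the end of the latch arm, 16 mm across, reaching from 32 to 82 mm above the bench, 70 mm from the hinge axis.
- cover: Loose orange cover plate 120 (x) x 110 (y) x 6 mm, about 0.18 kg, with three 14 mm holes and a black bar handle at its centre: 14 mm (x) wide, 46 mm (y) long, standing from the plate's top, 6 mm, to 40 mm above the plate's underside. Origin at the centre of the underside; z up. It fits with its x axis along the fixture's x axis (the single hole towards the loading end).
- cover_grip (a point): Point to grasp in the middle of the orange cover's bar handle, 26 mm above the plate's underside; same axes as the cover.
- plycover: Another loose cover, plywood colour, four holes, same size and handle: does not belong on this housing; leave it. Origin at the centre of its underside.
- thread_a (a point): Centre of threaded hole a on the flange's top face; x 46, y 40 mm from the flange's centre in the fixture's axes. Rides with the carriage. Axes as the fixture's.
- hole_a (a point): Centre of the 14 mm hole a in the orange cover, at the underside; x 46, y 40 mm from the cover's centre in the cover's axes. Belongs over threaded hole a.
- thread_b (a point): Centre of threaded hole b on the flange's top face; x 46, y -40 mm from the flange's centre in the fixture's axes. Rides with the carriage. Axes as the fixture's.
- hole_b (a point): Centre of the 14 mm hole b in the orange cover, at the underside; x 46, y -40 mm from the cover's centre in the cover's axes. Belongs over threaded hole b.
- thread_c (a point): Centre of threaded hole c on the flange's top face; x -46, y 0 mm from the flange's centre in the fixture's axes. Rides with the carriage. Axes as the fixture's.
- hole_c (a point): Centre of the 14 mm hole c in the orange cover, at the underside; x -46, y 0 mm from the cover's centre in the cover's axes. Belongs over threaded hole c.
- controller: Bystander, leave it: black box-shaped panel controller lying down, 100 x 48 x 48 mm; origin at its underside.
- relay: Bystander, leave it: small black relay socket with a clear relay, 70 x 40 x 48 mm; origin at its underside.
- screwdriver: Bystander, leave it: screwdriver lying on the bench; origin at its underside.
- collar: Bystander, leave it: steel ring 40 mm across, 12 mm high; origin at its underside.
- screwtray: Bystander, leave it: open steel tray 90 x 70 x 22 mm with bolts; origin at its underside.
- jar: Bystander, leave it: clear jar with a blue cap, 52 mm across, 70 mm high; origin at its underside.
Things that resemble listed ones, but are neither listed nor needed, are in the scene too. Of the things that look like the cover, take the one that is farthest to the robot's right at the start.

How it is judged:
On the way, in this order (a step that is already met when the one before it is completed fails the run):
1. the housing is pushed fully home while the latch is still open (value of joint carriage above 0.076 m and value of joint latch below 1 rad), for 0.1 s.
2. the latch is swung shut behind the housing (value of joint carriage above 0.076 m and value of joint latch above 1.42 rad), for 0.2 s.
3. the orange cover is lifted off the bench (height (world z) of cover above 0.06 m), for 0.1 s.
At the end, for the whole second after the job is handed in: Carriage within 4 mm of fully home, latch within about 0.15 rad of fully shut; the orange cover is held by the fingers, at rest, level within 0.1 rad, not touching the fixture or housing, every hole's underside 4 to 30 mm above the flange and its centre within 4 mm sideways of its own threaded hole (all of step 2 and horizontal distance between hole_a and thread_a below 0.004 m and z of hole_a in the frame of thread_a between 0.004 and 0.03 m and horizontal distance between hole_b and thread_b below 0.004 m and z of hole_b in the frame of thread_b between 0.004 and 0.03 m and horizontal distance between hole_c and thread_c below 0.004 m and z of hole_c in the frame of thread_c between 0.004 and 0.03 m and angle between cover's own z axis and vertical below 0.1 rad and linear speed of cover below 0.02 m/s and angular speed of cover below 0.15 rad/s and contact force between cover and fixture below 0.2 N and contact force between the fingers and cover above 1 N); the arm keeps its last pose, push and grip.
It fails at once if the plywood cover or a bystander is moved by more than 25 mm (distance of any of plycover, controller, relay, screwdriver, collar, screwtray, jar from where it was at the start of the episode above 0.025 m).
It also fails if it takes over 61 s, if anything falls off the work surface, if the arm or the gripper's body presses on something with over 40 N, if the wrist force passes 120 N, or if a joint passes its speed limit or range.

ROBOT

A 6-joint arm with a two-finger parallel gripper is mounted at the origin on the work surface. World frame = base frame: x ahead of the robot, y to its left, z up, the work surface at z = 0. Lengths are in m, angles in rad, forces in N, time in s.
With the tool pointing down it reaches from about 0.3 to 0.775 m from the base axis. Payload 14.6 kg.
Tool frame: the origin (TCP) lies on the front face of the gripper's body, between the roots of the fingers; the fingertips stand 97 mm ahead of it and the grasp point (between the pads) lies 78 mm ahead of it; z points along the fingers, x is the direction in which the jaws open and shut, and the axes are right-handed (so a half turn about z gives the same grasp; the last joint's range is limited). The gripper opens to 94 mm and grips with 3 to 60 N. Pads are 16 mm wide; open, the fingers measure 119 mm over their backs; the gripper's body (75 mm by 177 mm) begins 78 mm behind the grasp point.
Start: joints at [-1.185, 0.3, 1.521, -0, 1.321, -0.067], TCP at [0.241, -0.495, 0.303] pointing down, gripper open.
Joint ranges: [-3.03, 3.03], [-0.79, 2.21], [0.23, 2.52], [-1.04, 4.18], [0, 3.07], [-2.55, 2.55]. Speed limits (rad/s): [2.22, 2.22, 2.57, 3.14, 3.14, 3.14].

INTERFACE

Orientations are given as [roll, pitch, yaw] about the fixed x, y, z axes, in that order (R = Rz(yaw) Ry(pitch) Rx(roll)).
In Python, from station import sensors, camera, ctrl gives the robot as it stands.
- The arm moves only by the tool move_arm, never from a script. Its argument "rows" is text: rows parted by semicolons, each of 6 numbers parted by spaces: the shift along the tool's x, y, z in mm, then the turn, a rotation vector about the tool's x, y, z in rad. In form: x y z wx wy wz; .... A call has 1 to 20 rows; each row shifts and turns the pose as measured when the row begins, along the tool's axes as they then stand; what a row does not reach is not made up. A row lasts 1/8 s, in which the tool goes at most 62.5 mm and 10.7 degrees, less where a joint would pass 70% of its speed; a pose out of reach is approached as far as the arm can. A call with a gripper value outside its range is refused whole. "grip" is the opening, from -1 (shut) to 1 (fully open), set as the call begins (left out, the last holds). The fingers move at their own pace and stop on an object; "newtons" is the grip in N (left out, the last holds). Time passes only in rows, so rows that do not move let the fingers close. It gives the time, the measured TCP pose, the force and the opening at its end, in the units of the state.
- sensors.get_obs(): the state, without advancing time (a new reading comes with each control period).
- camera(name): name is "scene" or "top" or "wrist"; returns a dict with "color" (480x640x3 uint8, blue, green, red), "z_map" (480x640 float32, m along the optical axis (not along the pixel's ray), 0 where there is no reading), "mtx" (3x3 intrinsics, pixels), "position" and "attitude" of the camera in the world; the wrist camera has in their place "hand_eye" (4x4, takes a point from camera to tool coordinates, whose origin is the TCP and whose axes are the tool frame's). Camera axes: x right, y down, z forward; pixel columns grow to the right and rows downward; lengths in m; the calibration is good to about 2 mm. A picture is of the moment at which its call begins: read the wrist's pose just before it.
- ctrl.hand_in(): hands the job in, once; it reports no verdict.
The state is a dict: "time_s": time; "qpos": joint angles; "joint_vel": joint speeds; "tau": joint torques, N m; "ee_pos": TCP position; "eef_rot": TCP orientation; "force": force on the tool from outside, world axes, zero at the start; "moment": the same for the moment, N m; "grip_width": finger opening in m.
Only numpy, scipy, OpenCV 4.12 (cv2) and the standard library are available. Lean on these libraries where they do the work, as an engineer would, in place of code of your own. Each camera call takes 0.05 s, during which the arm holds its last target.

## Working session

There is one attempt and no reset: what is moved stays moved. The work goes in short steps, Python scripts to look and compute and a tool call to move; the robot and the scene stay as the last step left them, time stands still between calls to the robot, and variables do not carry over. Pictures are saved under pics/ and viewed, and the job is handed in when it is done.

Besides the shell and the picture viewer there is one more tool, called as name(argument=value, ...) on one line, values as JSON. move_arm: Moves the arm, as the interface text tells. Its arguments: {"type":"object","properties":{"rows":{"type":"string"},"grip":{"type":"number"},"newtons":{"type":"number"}},"required":["rows"]}

```bash
ls; mkdir -p pics; python3 - <<'E'
from station import sensors,camera,ctrl
import cv2,numpy as np
print(sensors.get_obs())
for n in ["scene","top","wrist"]:
    c=camera(n); cv2.imwrite(f"pics/{n}0.png",c["color"]); np.savez(f"pics/{n}0.npz",**c)
    print(n,{k:v for k,v in c.items() if k not in("color","z_map")})
E
```

```text
pics
{'time_s': 0.0, 'qpos': array([-1.18458898e+00,  3.00464155e-01,  1.52160727e+00,  1.36778358e-05,
        1.32069928e+00, -6.66314030e-02]), 'joint_vel': array([-7.13726848e-04, -2.73623463e-05,  3.68324640e-04, -4.21281326e-05,
        1.07066259e-03, -1.16416363e-03]), 'tau': array([ 5.79701482e-04, -5.31805301e+01, -3.52736807e+01,  7.08931102e-02,
        2.43788684e-02, -1.12987107e-04]), 'ee_pos': array([ 0.24055966, -0.49442457,  0.302079  ]), 'eef_rot': array([-3.14150100e+00,  1.17455510e-03, -1.11796091e+00]), 'force': array([ 0.52104559,  0.1450272 , -0.56579326]), 'moment': array([ 0.02885122,  0.02998805, -0.03154733]), 'grip_width': 0.09388412126368485}
scene {'mtx': array([[494.76604769,   0.        , 316.92440957],
       [  0.        , 494.76604769, 237.27076599],
       [  0.        ,   0.        ,   1.        ]]), 'position': array([ 1.04398234, -0.47099763,  1.21005628]), 'attitude': array([-2.56987097e+00,  1.82611345e-03,  8.46596278e-01])}
top {'mtx': array([[591.86249666,   0.        , 321.86085411],
       [  0.        , 591.86249666, 234.25772742],
       [  0.        ,   0.        ,   1.        ]]), 'position': array([ 0.28119637, -0.00583974,  1.77090686]), 'attitude': array([-3.01229676,  0.00599553, -1.55186618])}
wrist {'mtx': array([[428.36813133,   0.        , 316.79364257],
       [  0.        , 428.36813133, 241.46965022],
       [  0.        ,   0.        ,   1.        ]]), 'hand_eye': array([[ 9.99999995e-01,  9.37633116e-05, -3.37610579e-05,
        -8.20087654e-04],
       [-8.36551773e-05,  9.73908750e-01,  2.26939946e-01,
        -6.56906387e-02],
       [ 5.41588306e-05, -2.26939942e-01,  9.73908753e-01,
        -8.12741376e-02],
       [ 0.00000000e+00,  0.00000000e+00,  0.00000000e+00,
         1.00000000e+00]])}
```

View pics/top0.png

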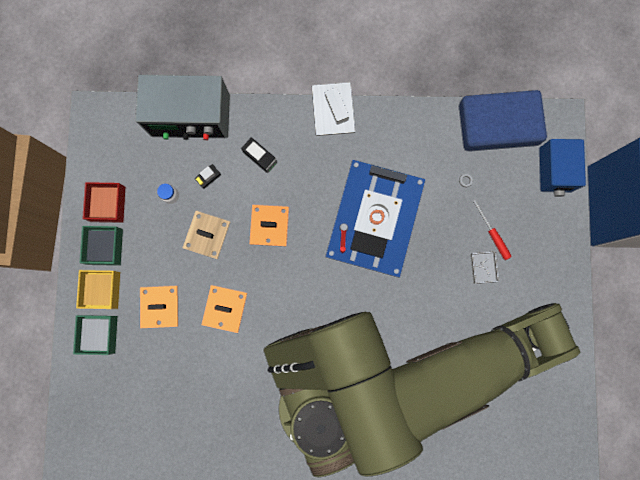

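View pics/scene0.png

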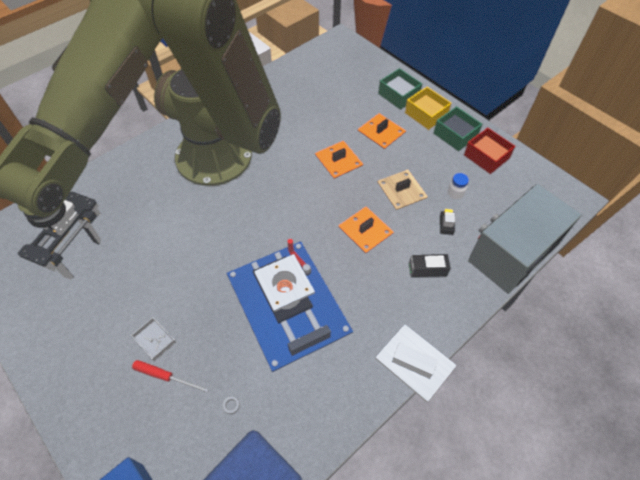

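View pics/wrist0.png

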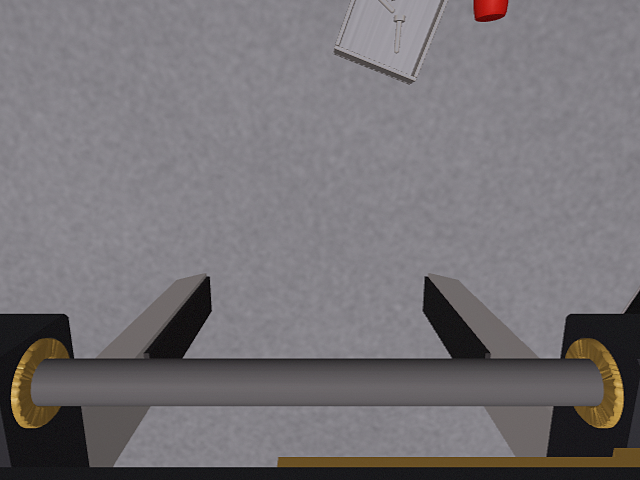

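```bash
cat > h.py <<'E'
import numpy as np,cv2
from scipy.spatial.transform import Rotation as R
def T(p,a):
    M=np.eye(4);M[:3,:3]=R.from_euler('xyz',a).as_matrix();M[:3,3]=p;return M
def cam(c,obs=None):
    return T(c["position"],c["attitude"]) if "position" in c else T(obs["ee_pos"],obs["eef_rot"])@c["hand_eye"]
def world(c,M):
    z=c["z_map"];v,u=np.indices(z.shape);K=c["mtx"]
    P=np.stack([(u-K[0,2])/K[0,0]*z,(v-K[1,2])/K[1,1]*z,z],-1)
    return P@M[:3,:3].T+M[:3,3]
def onplane(c,M,u,v,h):
    K=c["mtx"];d=M[:3,:3]@np.array([(u-K[0,2])/K[0,0],(v-K[1,2])/K[1,1],1.])
    return M[:3,3]+d*(h-M[2,3])/d[2]
def proj(c,M,p):
    q=(np.asarray(p)-M[:3,3])@M[:3,:3];K=c["mtx"];return K[0,0]*q[0]/q[2]+K[0,2],K[1,1]*q[1]/q[2]+K[1,2]
E
python3 - <<'E'
from h import *
c=dict(np.load("pics/top0.npz"));M=cam(c)
im=c["color"]
a=cv2.resize(im[190:350,120:300],None,fx=4,fy=4,interpolation=cv2.INTER_CUBIC);cv2.imwrite("pics/c1.png",a[:600])
b=cv2.resize(im[150:285,315:435],None,fx=4.4,fy=4.4,interpolation=cv2.INTER_CUBIC);cv2.imwrite("pics/c2.png",b)
s=dict(np.load("pics/scene0.npz"));b=cv2.resize(s["color"][200:340,220:420],None,fx=4,fy=4,interpolation=cv2.INTER_CUBIC);cv2.imwrite("pics/c3.png",b)
W=world(c,M)
for u,v in [(269,210),(269,225),(300,300),(343,228),(343,247),(370,245),(390,198)]: print(u,v,W[v,u])
E
```

```text
269 210 [0.5820779  0.17068928 0.00268008]
269 225 [0.5304447  0.16536395 0.04232611]
300 300 [ 0.31292958  0.07065101 -0.00516951]
343 228 [ 0.5272949  -0.05355094  0.02927842]
343 247 [ 0.46426457 -0.05275655  0.0869762 ]
370 245 [ 0.47778678 -0.13403784  0.03070529]
390 198 [ 0.60388102 -0.18360437  0.11400191]
```

View pics/c1.png

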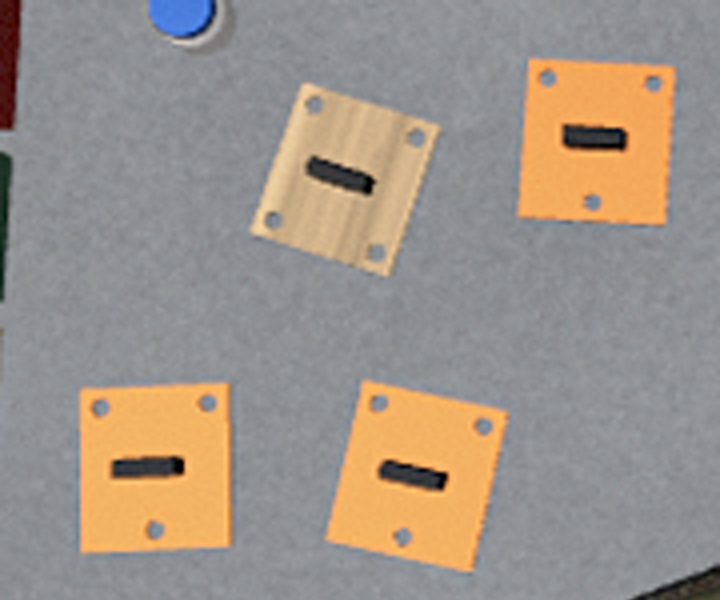

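View pics/c2.png

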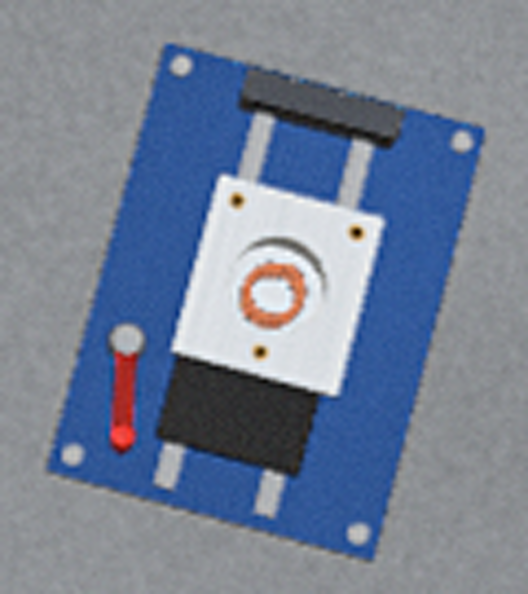

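View pics/c3.png

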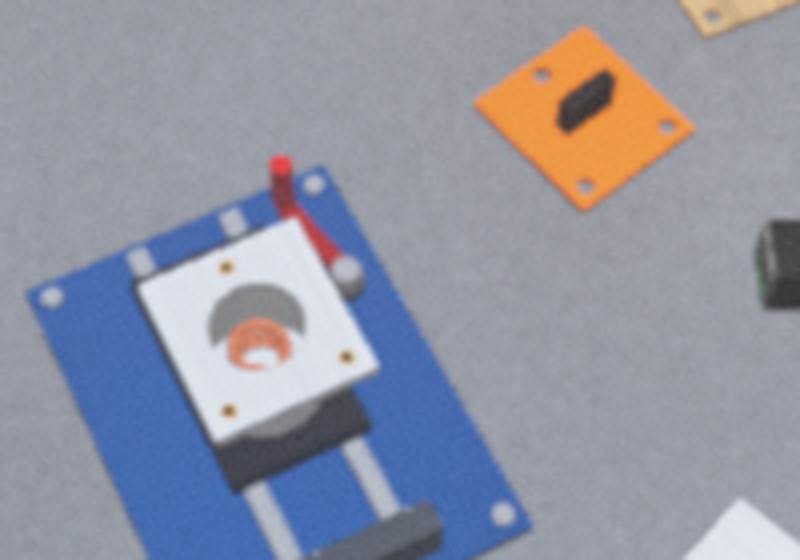

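```bash
python3 - <<'E'
from h import *
c=dict(np.load("pics/top0.npz"));M=cam(c)
up=lambda x,y,ox,oy,s:(ox+(x+.5)/s-.5,oy+(y+.5)/s-.5)
f=lambda x,y,h:onplane(c,M,*up(x,y,315,150,4.4),h)[:2]
a,b,d=f(237,201,.11),f(357,233,.11),f(260,352,.11)
ex=(a+b)/2-d; print("threads",a,b,d,"dist",np.linalg.norm(ex),np.linalg.norm(a-b),"yaw",np.arctan2(ex[1],ex[0]),np.arctan2(*( (a-b)*[-1,1])[[0,1]]))
print("flange mid",((a+b)/2+d)/2)
print("hinge",f(127,339,.03),"knob top",f(122,436,.082))
g=lambda x,y,h:onplane(c,M,*up(x,y,120,190,4),h)[:2]
a,b,d=g(547,77,.006),g(653,83,.006),g(592,202,.006)
ex=(a+b)/2-d; print("cover",a,b,d,np.linalg.norm(ex),np.linalg.norm(a-b),"yaw",np.arctan2(ex[1],ex[0]),"mid",((a+b)/2+d)/2)
print("corners",[g(*p,.006) for p in [(528,59),(675,67),(665,226),(518,215)]])
W=world(c,M)
for n,(u0,u1,v0,v1) in {"flange":(360,405,190,235),"cov":(250,288,205,246),"bench":(280,320,300,310)}.items():
    print(n,np.percentile(W[v0:v1,u0:u1,2],[5,50,95]))
E
```

```text
threads [ 0.61141388 -0.12264948] [ 0.59172699 -0.20044776] [ 0.51284749 -0.13830802] dist 0.09171634216738568 0.08025051018855758 yaw -0.2561897932217164 -0.2478475676185282
flange mid [ 0.55720896 -0.14992832]
hinge [ 0.53124044 -0.05489078] knob top [ 0.45985559 -0.05107609]
cover [0.58427879 0.20868159] [0.58111513 0.12834549] [0.48970072 0.17169679] 0.09305070354542913 0.08039836098270359 yaw -0.03421654264645918 mid [0.53619884 0.17010517]
corners [array([0.59783831, 0.22353674]), array([0.59368224, 0.11203101]), array([0.47257507, 0.11635997]), array([0.47886195, 0.22697858])]
flange [0.00741983 0.10596383 0.11622388]
cov [-0.00191395  0.00632934  0.03389887]
bench [-0.00634848  0.00065167  0.00779182]
```

move_arm(rows="0 0 0 0 0 -0.174;0 0 0 0 0 -0.174;0 0 0 0 0 -0.174;0 0 0 0 0 -0.174;0 0 0 0 0 -0.174;0 0 0 0 0 0", grip=-1)

```text
time_s: 0.9
ee_pos: [0.2404, -0.4941, 0.3007]
eef_rot: [-3.138, 0.002, -0.222]
force: [-1.5, -0.7, 0.6]
grip_width: 0.037
```

move_arm(rows="15 -51 0 0 0 0.014;15 -51 0 0 0 0.014;15 -51 0 0 0 0;15 -51 0 0 0 0;15 -51 0 0 0 0;15 -51 0 0 0 0;15 -51 0 0 0 0;15 -51 0 0 0 0;0 0 0 0 0 0")

```text
time_s: 2.02
ee_pos: [0.4682, -0.12, 0.3012]
eef_rot: [-3.138, 0.002, -0.298]
force: [0.4, -0.3, 0.5]
grip_width: 0.0007
```

```bash
cat > snap.py <<'E'
import sys,json
from h import *
from station import sensors,camera
n=sys.argv[1];o=sensors.get_obs();c=camera("wrist")
cv2.imwrite(f"pics/{n}.png",c["color"]);np.savez(f"pics/{n}.npz",**c,ee_pos=o["ee_pos"],eef_rot=o["eef_rot"])
print(o["time_s"],o["ee_pos"],o["eef_rot"],o["force"],o["grip_width"])
E
python3 snap.py w1
```

```text
2.025 [ 0.46819907 -0.11998702  0.30120511] [-3.13772159e+00  2.28228208e-03 -2.97774090e-01] [ 0.39316968 -0.26186106  0.46391476] 0.0006500374060614306
```

View pics/w1.png

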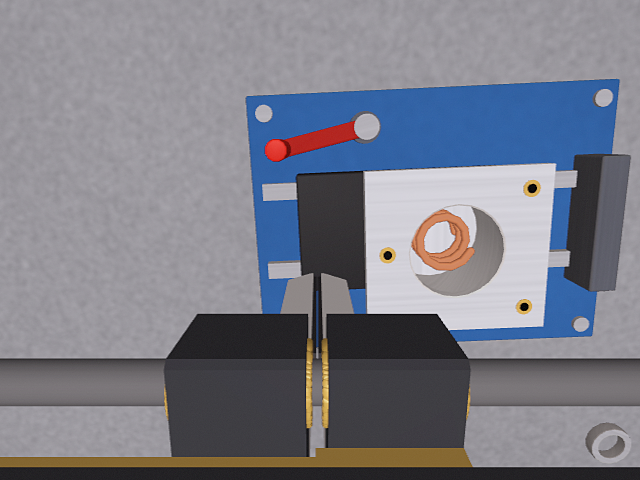

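```bash
cat > fx.py <<'E'
from h import *
def thr(n,pa,pb,pc,h=.11):
    c=dict(np.load(f"pics/{n}.npz"));M=cam(c,c)
    f=lambda p:onplane(c,M,*p,h)[:2]
    a,b,d=f(pa),f(pb),f(pc)
    ex=(a+b)/2-d;e2=a-b
    print("len",np.linalg.norm(ex),np.linalg.norm(e2),"yaw",np.arctan2(ex[1],ex[0]),np.arctan2(-e2[0],e2[1]),"mid",((a+b)/2+d)/2)
    return f,c,M
E
python3 - <<'E'
from fx import *
f,c,M=thr("w1",(532,188),(524,307),(388,255))
print("knob",onplane(c,M,276,150,.082),"hinge",onplane(c,M,367,126,.032))
W=world(c,M); print(W[120:130,363:370,2].mean(),W[147:153,273:279].mean((0,1)),W[200,480])
E
```

```text
len 0.09156580133532413 0.08033626304365965 yaw -0.2557320782900706 -0.2529982099331515 mid [ 0.55488014 -0.15050561]
knob [ 0.45866583 -0.05277955  0.082     ] hinge [ 0.52854796 -0.05557145  0.032     ]
0.03310122644461133 [ 0.45836627 -0.05234849  0.08120232] [ 0.57604565 -0.1209973   0.11014484]
```

move_arm(rows="0 4 25 0 0 -0.04;0 3 30 0 0 0;0 0 30 0 0 0;0 0 25 0 0 0;0 0 0 0 0 0")

```text
time_s: 2.7
ee_pos: [0.4629, -0.1331, 0.1887]
eef_rot: [-3.139, 0.001, -0.277]
force: [0.1, 0.1, -0.6]
grip_width: 0.0006
```

move_arm(rows="12 0 0 0 0 -0.02;12 -1 0 0 0 -0.02;10 0 0 0 0 0;10 0 0 0 0 0;10 0 0 0 0 0;10 0 0 0 0 0;10 0 0 0 0 0;8 0 0 0 0 0")

```text
time_s: 3.7
ee_pos: [0.5474, -0.1552, 0.1909]
eef_rot: [-3.141, 0.003, -0.238]
force: [-4.6, -1.7, -0.9]
grip_width: 0.0005
```

move_arm(rows="6 0 1 0 0 0;5 0 1 0 0 0;4 0 0 0 0 0;3 0 0 0 0 0;3 0 0 0 0 0")

```text
time_s: 4.32
ee_pos: [0.5539, -0.1568, 0.1913]
eef_rot: [-3.14, 0.062, -0.237]
force: [-32.2, 5.9, 17.9]
grip_width: 0.0006
```

move_arm(rows="-6 0 0 0 0 0;-15 0 0 0 -0.05 0;-15 0 -20 0 -0.02 0;-20 0 -50 0 0 0;0 -20 -50 0 0 0;0 0 0 0 0 0")

```text
time_s: 5.08
ee_pos: [0.5209, -0.1269, 0.3218]
eef_rot: [-3.139, 0.124, -0.237]
force: [0.1, -0.7, -0.3]
grip_width: 0.0001
```

```bash
python3 snap.py w2
```

```text
5.075 [ 0.52085566 -0.12692799  0.32181387] [-3.13882137  0.12391556 -0.23651596] [ 0.1319955  -0.7305039  -0.28253023] 5.408552889747068e-05
```

View pics/w2.png

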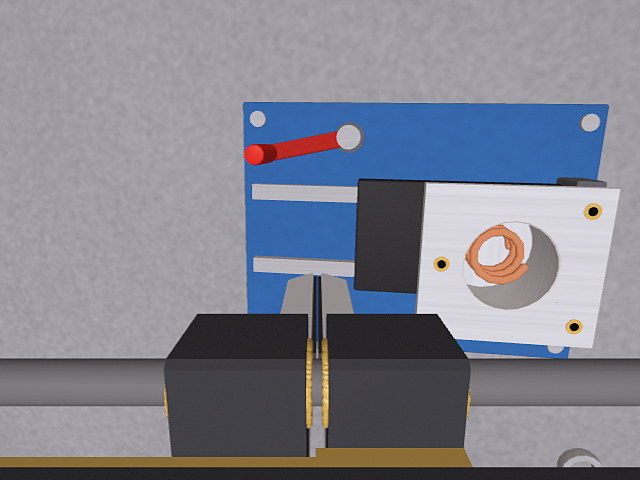

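```bash
python3 - <<'E'
from fx import *
f,c,M=thr("w2",(593,211.5),(574,327),(441.5,264.5))
print("knob",onplane(c,M,255,154.5,.082),"hinge",onplane(c,M,348,136,.032))
E
```

```text
len 0.09171835319864632 0.0799911907139239 yaw -0.25051979322335016 -0.2533752912206441 mid [ 0.62001684 -0.16763635]
knob [ 0.45956259 -0.05304639  0.082     ] hinge [ 0.52806048 -0.05499504  0.032     ]
```

```bash
python3 - <<'E'
from h import *
from station import camera
for n,b in [("scene",(200,380,210,400)),("top",(150,285,315,435))]:
    c=camera(n);np.savez(f"pics/{n}1.npz",**c)
    cv2.imwrite(f"pics/{n}1c.png",cv2.resize(c["color"][b[0]:b[1],b[2]:b[3]],None,fx=3.3 if n=="scene" else 4.4,fy=3.3 if n=="scene" else 4.4,interpolation=cv2.INTER_CUBIC))
E
```

```text
(no output)
```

View pics/scene1c.png

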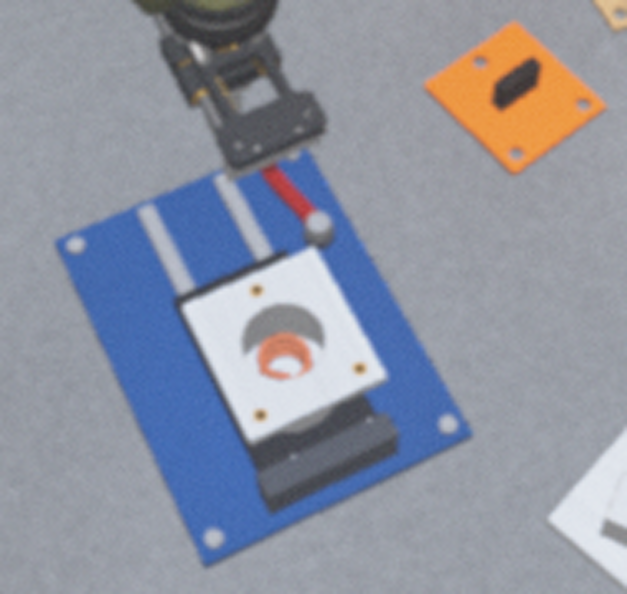

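View pics/top1c.png

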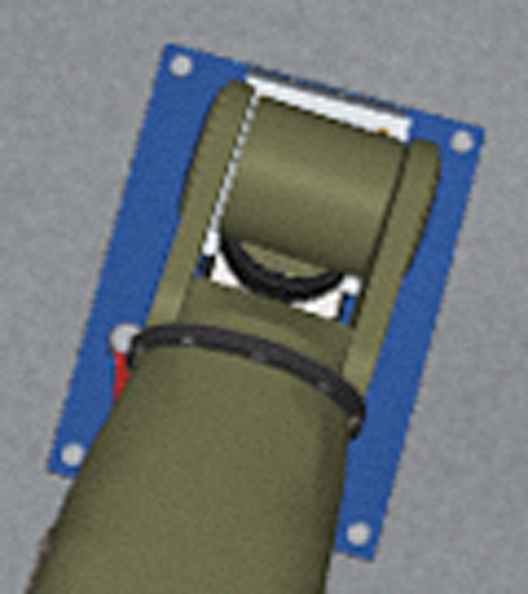

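```bash
python3 - <<'E'
from h import *
c=dict(np.load("pics/scene1.npz"));im=c["color"][305:365,270:345].astype(float)
im=np.clip(im*2.2,0,255).astype(np.uint8)
cv2.imwrite("pics/s1z.png",cv2.resize(im,None,fx=9,fy=9,interpolation=cv2.INTER_CUBIC))
M=cam(c);W=world(c,M)
# points in fixture frame rel to flange mid
ex=np.array([.9677,-.2522,0]);ey=np.array([.2522,.9677,0]);o=np.array([.62,-.1676,0])
D=W-o;X=D@ex;Y=D@ey
# profile along line y=-? z vs x for |y|<0.035
m=(abs(Y)<.03)&(X>.05)&(X<.13)
xs=np.round(X[m]*1000/4).astype(int)*4
for x in np.unique(xs): print(x,np.round(np.percentile(W[...,2][m][xs==x],[10,50,90]),3),(xs==x).sum())
E
```

```text
52 [0.033 0.107 0.113] 83
56 [0.035 0.109 0.111] 49
60 [0.1   0.108 0.113] 62
64 [0.047 0.05  0.053] 35
68 [0.049 0.051 0.053] 33
72 [0.048 0.051 0.053] 40
76 [0.048 0.05  0.053] 39
80 [0.025 0.05  0.053] 45
84 [0.01  0.028 0.048] 154
88 [0.008 0.01  0.014] 32
92 [0.004 0.01  0.013] 46
96 [-0.002  0.002  0.01 ] 60
100 [-0.003  0.001  0.003] 34
104 [-0.002  0.     0.004] 36
108 [-0.001  0.001  0.004] 35
112 [-0.002  0.001  0.004] 39
116 [-0.002 -0.     0.002] 40
120 [-0.002  0.     0.003] 37
124 [-0.003  0.     0.002] 37
128 [-0.002  0.001  0.004] 39
```

View pics/s1z.png

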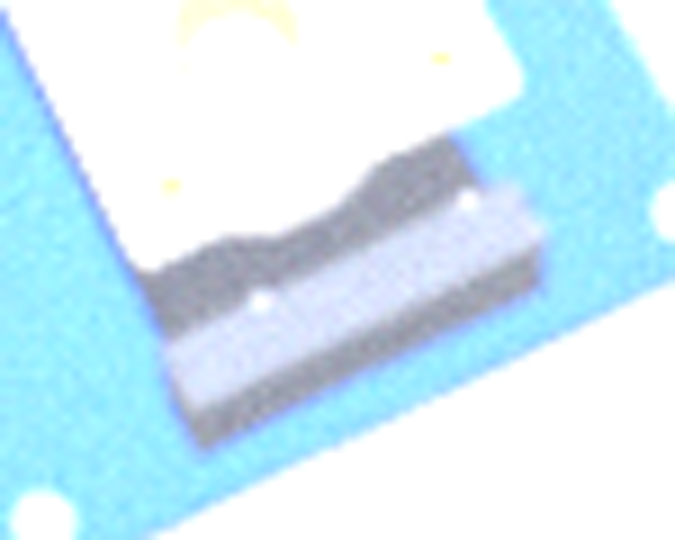

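```bash
python3 - <<'E'
from h import *
ex=np.array([.9677,-.2522,0]);ey=np.array([.2522,.9677,0]);o=np.array([.62,-.1676,0])
for n in ("scene0","scene1"):
    c=dict(np.load(f"pics/{n}.npz"));M=cam(c);W=world(c,M)
    D=W-o;X=D@ex;Y=D@ey
    print(n)
    for u,v in [(299,337),(299,338),(298,337),(321,326),(322,326),(322,327),(310,332),(285,344)]:
        print(u,v,c["color"][v,u],np.round([X[v,u],Y[v,u],W[v,u,2]],4))
c=dict(np.load("pics/scene1.npz"));M=cam(c)
# rear top edge of stop at x=.064? and rail z .018 line
for h in (.016,.02,.034,.05):
    for u,v in [(298.7,337.4),(321.6,326.4)]:
        p=onplane(c,M,u,v,h)-o;print(h,p@ex,p@ey)
i=dict(np.load("pics/scene0.npz"))["color"][290:365,260:345]
cv2.imwrite("pics/s0z.png",cv2.resize(i,None,fx=8,fy=8,interpolation=cv2.INTER_NEAREST))
i=dict(np.load("pics/scene1.npz"))["color"][290:365,260:345]
cv2.imwrite("pics/s1n.png",cv2.resize(i,None,fx=8,fy=8,interpolation=cv2.INTER_NEAREST))
E
```

```text
scene0
299 337 [163 118 101] [ 0.0466 -0.0172  0.0105]
299 338 [146 128 119] [ 0.0645 -0.0243  0.0528]
298 337 [171 119  95] [ 0.0455 -0.0195  0.0105]
321 326 [172 125 103] [0.0434 0.0476 0.0049]
322 326 [159 116  99] [0.0469 0.0486 0.0114]
322 327 [147 128 120] [0.0645 0.0393 0.0527]
310 332 [148 103  82] [0.0621 0.0071 0.0509]
285 344 [178 104  67] [ 0.0464 -0.0567  0.0077]
scene1
299 337 [113 102  97] [ 0.0565 -0.021   0.0375]
299 338 [137 126 120] [ 0.0624 -0.0235  0.0471]
298 337 [110 102  98] [ 0.0541 -0.0228  0.034 ]
321 326 [116 105 103] [0.0537 0.0421 0.0331]
322 326 [118 108 106] [0.0554 0.0441 0.0345]
322 327 [137 127 123] [0.0622 0.0405 0.0466]
310 332 [95 88 82] [0.0619 0.0071 0.0504]
285 344 [180 110  71] [ 0.0485 -0.0573  0.0134]
0.016 0.04927786003663259 -0.019163981499156397
0.016 0.049135111691136754 0.0462773104448951
0.02 0.0507435421363124 -0.019725112703773674
0.02 0.05060127198718992 0.045496955764359824
0.034 0.055873429485191466 -0.0216890719199341
0.034 0.05573283302337601 0.04276571438248612
0.05 0.06173615788391032 -0.023933596738403135
0.05 0.06159747420758872 0.03964429566034486
```

View pics/s0z.png

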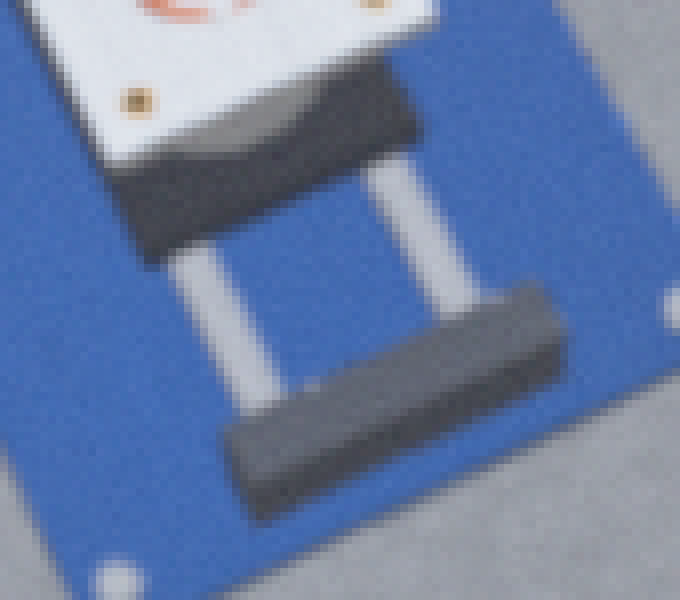

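View pics/s1n.png

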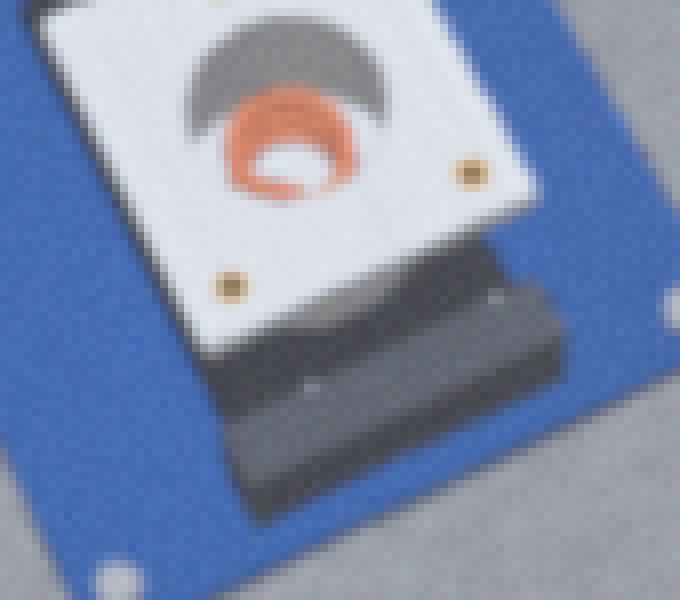

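```bash
python3 - <<'E'
from h import *
ex=np.array([.9677,-.2522,0]);ey=np.array([.2522,.9677,0]);o=np.array([.62,-.1676,0])
c=dict(np.load("pics/scene0.npz"));M=cam(c);W=world(c,M);D=W-o;X=D@ex;Y=D@ey
for yy in (-.03,0,.0,.03):
    m=(abs(Y-yy)<.008)&(X>-.03)&(X<.08)
    xs=np.round(X[m]*1000/2).astype(int)*2
    print(yy,[(int(x),round(float(np.median(W[...,2][m][xs==x])),3)) for x in np.unique(xs)])
for n in("top0","scene0"):
    c=dict(np.load(f"pics/{n}.npz"));M=cam(c);W=world(c,M);D=W-o;X=D@ex;Y=D@ey
    m=(abs(Y)<.04)&(W[...,2]>.044)&(W[...,2]<.056)&(X>.04)&(X<.1);print(n,"stop top x",np.percentile(X[m],[1,5,50,95,99]),m.sum())
E
```

```text
-0.03 [(-30, 0.109), (-28, 0.109), (-26, 0.072), (-24, 0.11), (-22, 0.038), (-20, 0.108), (-18, 0.11), (-16, 0.072), (-14, 0.108), (-12, 0.036), (-10, 0.036), (-8, 0.103), (-6, 0.031), (-4, 0.016), (-2, 0.014), (0, 0.017), (2, 0.017), (4, 0.015), (6, 0.016), (8, 0.016), (10, 0.016), (12, 0.012), (14, 0.018), (16, 0.013), (18, 0.013), (20, 0.016), (22, 0.016), (24, 0.013), (26, 0.017), (28, 0.011), (30, 0.018), (32, 0.017), (34, 0.014), (36, 0.016), (38, 0.013), (40, 0.017), (42, 0.014), (44, 0.011), (46, 0.016), (48, 0.017), (50, 0.019), (62, 0.05), (64, 0.052), (66, 0.049), (68, 0.05), (70, 0.05), (72, 0.051), (74, 0.049), (76, 0.051), (78, 0.05), (80, 0.049)]
0 [(-30, 0.111), (-28, 0.107), (-26, 0.045), (-24, 0.059), (-22, 0.035), (-20, 0.11), (-18, 0.107), (-16, 0.106), (-14, 0.107), (-12, 0.037), (-10, 0.036), (-8, 0.036), (-6, 0.028), (-4, 0.013), (-2, 0.012), (0, 0.01), (2, 0.011), (4, 0.01), (6, 0.01), (8, 0.011), (10, 0.01), (12, 0.009), (14, 0.011), (16, 0.009), (18, 0.011), (20, 0.01), (22, 0.01), (24, 0.01), (26, 0.011), (28, 0.01), (30, 0.01), (32, 0.009), (34, 0.012), (3
[... 970 characters left out ...]
8), (-14, 0.037), (-12, 0.109), (-10, 0.034), (-8, 0.036), (-6, 0.024), (-4, 0.014), (-2, 0.019), (0, 0.017), (2, 0.017), (4, 0.019), (6, 0.018), (8, 0.019), (10, 0.018), (12, 0.016), (14, 0.018), (16, 0.017), (18, 0.016), (20, 0.017), (22, 0.021), (24, 0.018), (26, 0.016), (28, 0.016), (30, 0.02), (32, 0.018), (34, 0.013), (36, 0.019), (38, 0.018), (40, 0.018), (42, 0.017), (44, 0.015), (46, 0.016), (48, 0.021), (50, 0.019), (62, 0.049), (64, 0.049), (66, 0.048), (68, 0.05), (70, 0.05), (72, 0.051), (74, 0.052), (76, 0.051), (78, 0.047)]
top0 stop top x [0.06096874 0.06190828 0.07134904 0.08272227 0.08379263] 173
scene0 stop top x [0.06178353 0.06315036 0.07351463 0.08322152 0.08429157] 294
```

move_arm(rows="0 0 0 0 0.07 0.01;0 0 0 0 0.06 0.01;-24 -29 20 0 0 0;-24 -29 25 0 0 0;-23 -29 25 0 0 0;0 0 25 0 0 0;0 0 10 0 0 0;0 0 0 0 0 0")

```text
time_s: 6.22
ee_pos: [0.4689, -0.0241, 0.1993]
eef_rot: [-3.14, 0.012, -0.262]
force: [-0.1, -0.0, 0.8]
grip_width: 0.0004
```

move_arm(rows="3 -1 20 0 0.006 0;3 -1 20 0 0.006 0;0 0 12 0 0 0;0 0 0 0 0 0")

```text
time_s: 6.72
ee_pos: [0.4766, -0.0252, 0.1481]
eef_rot: [-3.14, -0.003, -0.265]
force: [-0.7, -0.3, 0.5]
grip_width: 0.0004
```

```bash
python3 snap.py w3
```

```text
6.725 [ 0.47661306 -0.02524309  0.1480658 ] [-3.13992121 -0.00336965 -0.26491309] [-0.65425141 -0.32737504  0.50243083] 0.000362787371383298
```

View pics/w3.png

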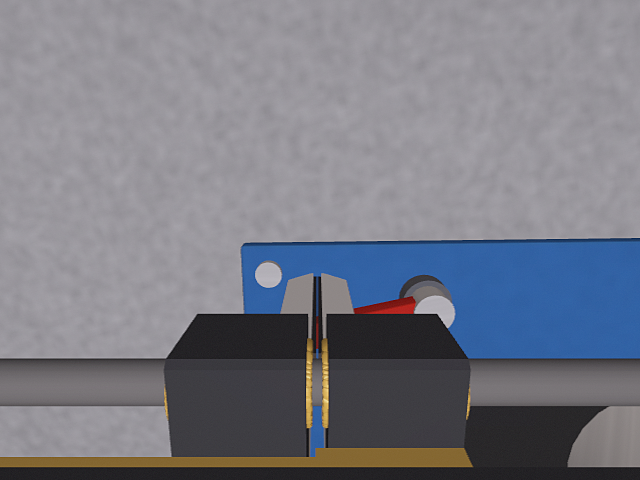

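move_arm(rows="0 8 0 0 0 0;0 8 0 0 0 0;0 8 0 0 0 0;1 8 0 0 0 0;2 8 0 0 0 0;2 8 0 0 0 0;2 6 0 0 0 0")

```text
time_s: 7.65
ee_pos: [0.4717, -0.0823, 0.1513]
eef_rot: [-3.136, -0.014, -0.266]
force: [19.1, 14.5, -9.1]
grip_width: 0.0008
```

move_arm(rows="-3 -6 0 0 0 0;-10 -6 0 0 0.01 0;0 0 0 0 0 0")

```text
time_s: 8.02
ee_pos: [0.4612, -0.0675, 0.1508]
eef_rot: [-3.136, -0.023, -0.266]
force: [-0.3, -0.0, 0.0]
grip_width: 0.0006
```

```bash
python3 snap.py w4; python3 - <<'E'
from h import *
from station import camera
c=camera("scene");np.savez("pics/scene2.npz",**c)
cv2.imwrite("pics/scene2c.png",cv2.resize(c["color"][200:340,220:380],None,fx=4,fy=4,interpolation=cv2.INTER_CUBIC))
E
```

```text
8.025 [ 0.46117389 -0.06750244  0.15075652] [-3.13643398 -0.02329621 -0.26591376] [-0.26232931 -0.04827386  0.01361695] 0.0006092146949735126
```

View pics/w4.png

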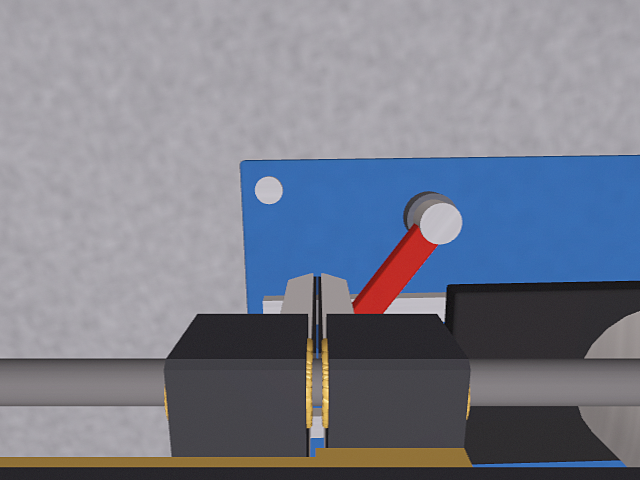

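View pics/scene2c.png

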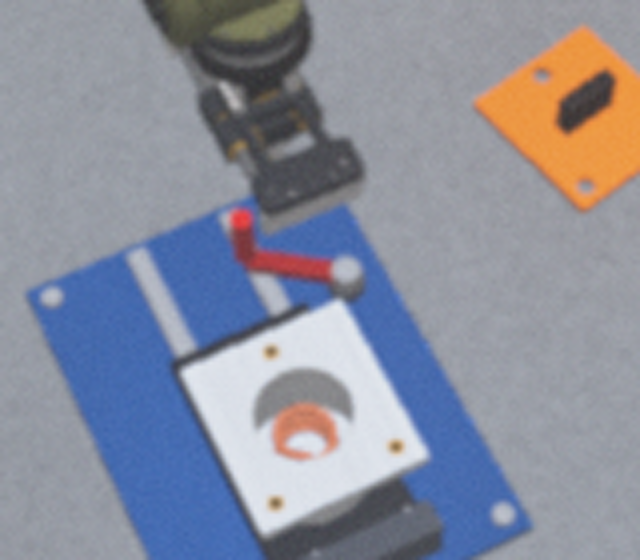

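```bash
python3 - <<'E'
from h import *
c=dict(np.load("pics/scene2.npz"));M=cam(c)
p=onplane(c,M,279.6,253.6,.082);h=onplane(c,M,220+344.5/4-.5,200+266.5/4-.5,.032)
ex=np.array([.9677,-.2522,0]);ey=np.array([.2522,.9677,0])
for H in (h,np.array([.528,-.0555,0])):
    d=p-H;print(p,H,d@ex,d@ey,np.arctan2(-d@ey,-d@ex))
E
```

```text
[ 0.47184732 -0.09998834  0.082     ] [ 0.52449817 -0.05554094  0.032     ] -0.03974059712136256 -0.05629029934802966 0.9560590568139296
[ 0.47184732 -0.09998834  0.082     ] [ 0.528  -0.0555  0.    ] -0.04311899106341167 -0.057213073146171835 0.924959311666435
```

move_arm(rows="-10 0 2 0 -0.012 0;-2 12 0 0 -0.012 -0.01;0 12 0 0 0 0;0 12 0 0 0 0;0 0 0 0 0 0")

```text
time_s: 8.75
ee_pos: [0.4395, -0.1026, 0.1484]
eef_rot: [-3.137, 0.002, -0.256]
force: [0.4, 0.1, -0.1]
grip_width: 0.0005
```

move_arm(rows="8 0 0 0 0 0;8 0 0 0 0 0;8 0 0 0 0 0;8 0 0 0 0 0;8 0 0 0 0 0;6 0 0 0 0 0")

```text
time_s: 9.5
ee_pos: [0.4863, -0.1148, 0.1475]
eef_rot: [-3.138, 0.006, -0.255]
force: [-1.7, -1.0, 1.3]
grip_width: 0.0006
```

move_arm(rows="4 0 0 0 0 0;3 0 0 0 0 0;3 0 0 0 0 0")

```text
time_s: 9.88
ee_pos: [0.4938, -0.1168, 0.147]
eef_rot: [-3.138, 0.017, -0.255]
force: [-35.7, 6.5, 27.5]
grip_width: 0.0002
```

move_arm(rows="-6 0 0 0 0 0;-15 0 0 0 0.01 0;-10 0 -30 0 0 0;-10 -20 -55 0 0 0;0 -30 -55 0 0 0;0 -30 -20 0 0 0;0 0 0 0 0 0", grip=1)

```text
time_s: 10.75
ee_pos: [0.4746, -0.0272, 0.3139]
eef_rot: [-3.135, 0.003, -0.256]
force: [-0.4, -0.1, -0.3]
grip_width: 0.0673
```

```bash
python3 snap.py w5
```

```text
10.75 [ 0.47457022 -0.02717214  0.31389939] [-3.13546921e+00  2.60848697e-03 -2.55669235e-01] [-0.43867965 -0.10675637 -0.26355923] 0.06731790093972212
```

View pics/w5.png

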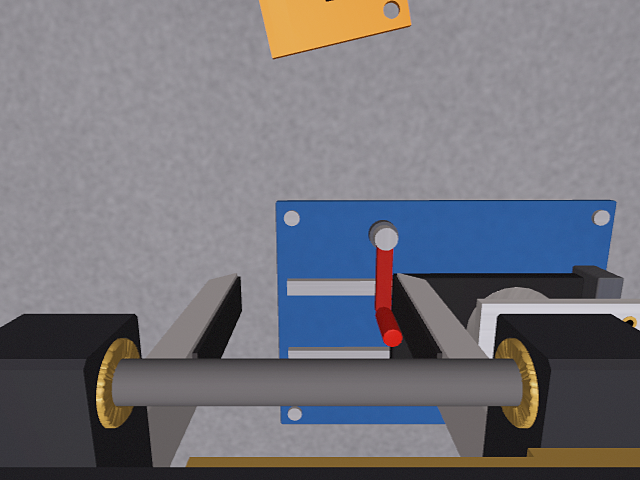

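move_arm(rows="2 -41 0 0 0 0;2 -41 0 0 0 0;2 -41 0 0 0 0;2 -41 0 0 0 0;2 -41 0 0 0 0;0 0 0 0 0 -0.11;0 0 0 0 0 -0.11;0 0 0 0 0 0")

```text
time_s: 11.8
ee_pos: [0.5381, 0.1661, 0.3025]
eef_rot: [-3.139, 0.016, -0.038]
force: [-0.2, 0.1, -0.0]
grip_width: 0.0942
```

```bash
python3 snap.py w6
```

```text
11.8 [0.53808024 0.16610158 0.3025444 ] [-3.13869221  0.01570806 -0.03806017] [-0.22149788  0.07521556 -0.01793894] 0.09420448208194827
```

View pics/w6.png

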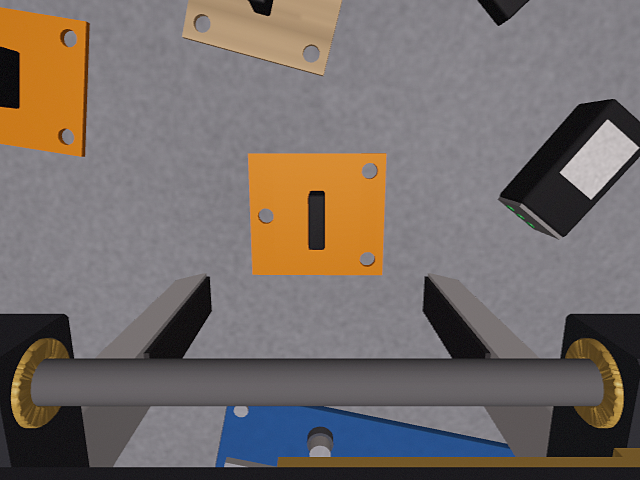

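```bash
python3 - <<'E'
from fx import *
f,c,M=thr("w6",(370,171),(367,259),(266,216),.006)
W=world(c,M);m=W[...,2]>.03;m[:185]=0;m[255:]=0;m[:,:290]=0;m[:,345:]=0
print("handle",W[m].mean(0),m.sum())
for u,v in[(248,153),(386,153),(382,275),(253,275)]: print(f((u,v)))
E
```

```text
len 0.09154811032818894 0.07939637068201995 yaw -0.035649470093235484 -0.04458097616002634 mid [0.533781   0.16865678]
handle [0.53350125 0.17073196 0.04504821] 960
[0.47598656 0.22601564]
[0.59521608 0.22152728]
[0.59134559 0.11165083]
[0.47243614 0.11559518]
```

move_arm(rows="-2 -2 25 0 0.014 0;-2 -1 30 0 0.007 0;0 0 30 0 0 0;0 0 30 0 0 0;0 0 30 0 0 0;0 0 20 0 0 0;0 0 0 0 0 0")

```text
time_s: 12.72
ee_pos: [0.5342, 0.1651, 0.1302]
eef_rot: [-3.14, -0.004, -0.063]
force: [-0.0, -0.1, 0.2]
grip_width: 0.0943
```

move_arm(rows="0 -3 10 0 -0.003 -0.02;0 -1 8 0 0 -0.01;0 0 5 0 0 0;0 0 0 0 0 0")

```text
time_s: 13.22
ee_pos: [0.5352, 0.1691, 0.1076]
eef_rot: [-3.139, -0.003, -0.033]
force: [0.4, -0.0, 0.8]
grip_width: 0.0939
```

Aligned; close on the handle.

move_arm(rows="0 0 0 0 0 0;0 0 0 0 0 0;0 0 0 0 0 0;0 0 0 0 0 0;0 0 0 0 0 0;0 0 0 0 0 0;0 0 0 0 0 0;0 0 0 0 0 0;0 0 0 0 0 0;0 0 0 0 0 0;0 0 0 0 0 0;0 0 0 0 0 0", grip=-1, newtons=40)

```text
time_s: 14.72
ee_pos: [0.5354, 0.1692, 0.1085]
eef_rot: [-3.138, -0.004, -0.034]
force: [-0.6, -0.0, 1.4]
grip_width: 0.0137
```

Gripped (13.7 mm). Lift.

move_arm(rows="0 0 -15 0 0 0;0 0 -30 0 0 0;0 0 -40 0 0 0;0 0 -40 0 0 0;0 0 -40 0 0 0;0 0 -15 0 0 0;0 0 0 0 0 0")

```text
time_s: 15.6
ee_pos: [0.5338, 0.1684, 0.2971]
eef_rot: [-3.139, -0.005, -0.034]
force: [-0.4, 0.3, -2.6]
grip_width: 0.0134
```

```bash
python3 snap.py w7
```

```text
15.6 [0.53382849 0.16837985 0.29710079] [-3.13867775 -0.00499464 -0.03350694] [-0.39927845  0.27673152 -2.63256626] 0.013425713868996198
```

View pics/w7.png

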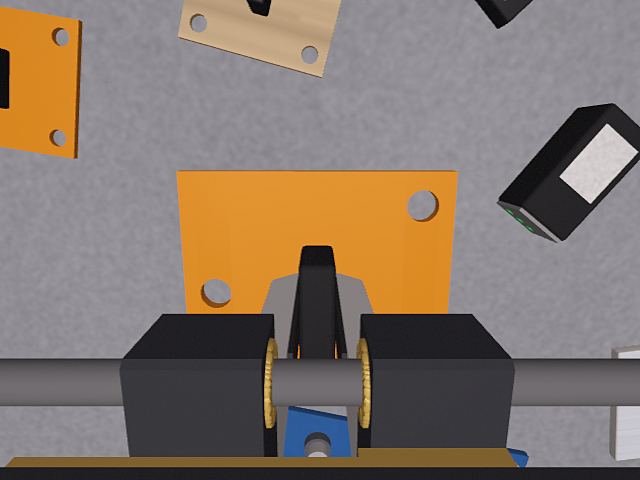

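```bash
cat > cov.py <<'E'
from h import *
def cov(n,pa,pc,zt=.1025):
    c=dict(np.load(f"pics/{n}.npz"));H=c["hand_eye"]
    g=lambda p:onplane(c,H,*p,zt)[:2]
    a,d=g(pa),g(pc)
    # tool coords: cover x=tool x, cover y=-tool y ideally
    va=np.array([.046,-.04]);vc=np.array([-.046,0])
    ang=np.arctan2(*(a-d)[::-1])-np.arctan2(*(va-vc)[::-1])
    Rm=np.array([[np.cos(ang),-np.sin(ang)],[np.sin(ang),np.cos(ang)]])
    mid=((a-Rm@va)+(d-Rm@vc))/2
    print("a,c",a,d,"len",np.linalg.norm(a-d),"exp",np.linalg.norm(va-vc),"ang(tool z)",ang,"mid tool",mid)
    return mid,ang
if __name__=="__main__":
    c=dict(np.load("pics/w7.npz"));H=c["hand_eye"]
    P=world(c,H)
    reg=P[180:240,230:400].reshape(-1,3);A=np.c_[reg[:,:2],np.ones(len(reg))];k=np.linalg.lstsq(A,reg[:,2],rcond=None)[0];print("plane",k)
    i=c["color"][165:320,170:465];cv2.imwrite("pics/w7z.png",cv2.resize(i,None,fx=2.7,fy=2.7))
    cov("w7",(423,205),(216,292))
E
python3 cov.py
```

```text
plane [-0.00088078  0.36425946  0.11621611]
a,c [ 0.0457481  -0.03961948] [-4.57819443e-02  5.86828007e-05] len 0.09976023620172628 exp 0.10031948963187562 ang(tool z) 0.0010802484311780436 mid tool [-3.85287195e-05  2.19591611e-04]
```

View pics/w7z.png

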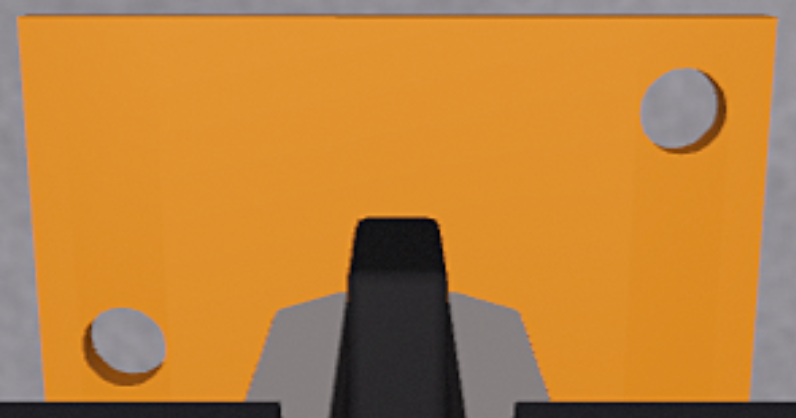

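```bash
python3 - <<'E'
from h import *
c=dict(np.load("pics/w7.npz"));H=c["hand_eye"];P=world(c,H)
for v in range(176,310,12):
    print(v,[np.round(np.median(P[v-3:v+4,u-4:u+5],(0,1)),4).tolist() for u in (200,250,370,440)])
E
```

```text
176 [[-0.0499, -0.052, 0.1034], [-0.0287, -0.052, 0.1033], [0.0226, -0.052, 0.1034], [0.0526, -0.052, 0.1033]]
188 [[-0.0503, -0.0469, 0.1034], [-0.0288, -0.0468, 0.1035], [0.0227, -0.0469, 0.1033], [0.0528, -0.0469, 0.1033]]
200 [[-0.0506, -0.0416, 0.1033], [-0.029, -0.0416, 0.1032], [0.0228, -0.0417, 0.1032], [0.0533, -0.0416, 0.1036]]
212 [[-0.051, -0.0363, 0.1034], [-0.0292, -0.0364, 0.1034], [0.023, -0.0364, 0.1033], [0.0536, -0.0364, 0.1034]]
224 [[-0.0513, -0.0311, 0.1033], [-0.0294, -0.0311, 0.1034], [0.0232, -0.0312, 0.1034], [0.0539, -0.0311, 0.1034]]
236 [[-0.0516, -0.0257, 0.1033], [-0.0296, -0.0258, 0.1032], [0.0233, -0.0258, 0.1033], [0.0542, -0.0257, 0.1032]]
248 [[-0.052, -0.0204, 0.1032], [-0.0298, -0.0203, 0.1032], [0.0235, -0.0204, 0.1032], [0.0543, -0.0202, 0.1032]]
260 [[-0.0523, -0.0148, 0.1033], [-0.0301, -0.0147, 0.1033], [0.0237, -0.0148, 0.1033], [0.0548, -0.0148, 0.1031]]
272 [[-0.0527, -0.0092, 0.1032], [-0.0302, -0.0092, 0.1032], [0.0238, -0.0092, 0.1033], [0.0552, -0.0094, 0.1031]]
284 [[-0.0533, -0.0034, 0.1033], [-0.0303, -0.0037, 0.1031], [0.024, -0.0035, 0.1032], [0.0555, -0.0035, 0.1034]]
296 [[-0.0534, 0.0027, 0.1038], [-0.0306, 0.0023, 0.1033], [0.0241, 0.0017, 0.1031], [0.056, 0.0023, 0.1033]]
308 [[-0.0539, 0.0082, 0.1033], [-0.0308, 0.0081, 0.1032], [0.0182, -0.0102, 0.0588], [0.0565, 0.008, 0.1033]]
```

move_arm(rows="6 20 0 0 0 0;11 37 0 0 0 0;11 37 0 0 0 0;11 37 0 0 0 0;11 37 0 0 0 0;11 37 0 0 0 0;11 37 0 0 0 0;11 37 0 0 0 0;10 30 0 0 0 0;5 18 0 0 0 0;0 0 0 0 0 0.08;0 0 0 0 0 0.08;0 0 0 0 0 0.05;0 0 0 0 0 0")

```text
time_s: 17.4
ee_pos: [0.6185, -0.1847, 0.2739]
eef_rot: [3.141, 0.027, -0.253]
force: [-0.0, -0.3, -1.5]
grip_width: 0.0137
```

move_arm(rows="-2 -9 5 0 0.02 0;-1 -8 5 0 0.01 0;0 0 5 0 0 0;0 0 0 0 0 0;0 0 0 0 0 0")

```text
time_s: 18.02
ee_pos: [0.6195, -0.1658, 0.257]
eef_rot: [3.141, -0.004, -0.25]
force: [-0.4, 0.9, -2.1]
grip_width: 0.0135
```

```bash
python3 snap.py w8
```

```text
18.025 [ 0.61951629 -0.16583607  0.25697679] [ 3.14112463 -0.0039667  -0.24969691] [-0.40325574  0.94906035 -2.05535773] 0.013469064561377772
```

View pics/w8.png

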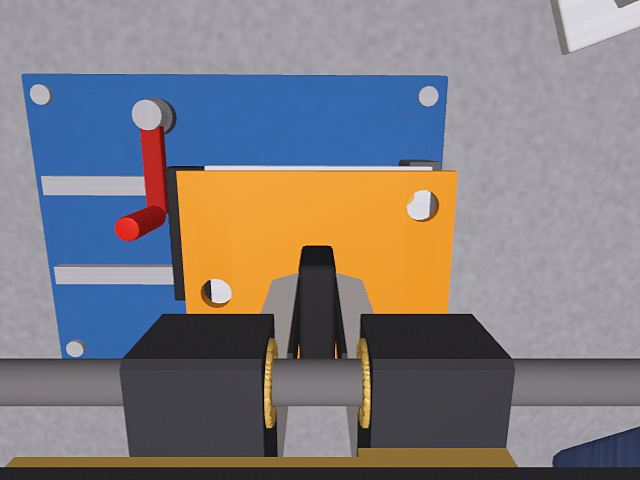

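move_arm(rows="1 1 6 0 -0.003 0;0 1 6 0 0 0;0 0 6 0 0 0;0 0 4 0 0 0;0 0 0 0 0 0")

```text
time_s: 18.7
ee_pos: [0.62, -0.1686, 0.2331]
eef_rot: [3.141, -0.0, -0.25]
force: [-0.4, 1.5, -2.4]
grip_width: 0.0136
```

```bash
python3 snap.py w9; python3 - <<'E'
from h import *
c=dict(np.load("pics/w9.npz"))
i=c["color"][160:320,165:465];cv2.imwrite("pics/w9z.png",cv2.resize(i,None,fx=2.6,fy=2.6))
i=c["color"];A=cv2.resize(i[182:227,398:448],None,fx=8,fy=8,interpolation=cv2.INTER_CUBIC);B=cv2.resize(i[270:315,193:243],None,fx=8,fy=8,interpolation=cv2.INTER_CUBIC)
cv2.imwrite("pics/w9h.png",np.hstack([A,B]))
E
```

```text
18.7 [ 0.6199601  -0.16860703  0.23306358] [ 3.14112739e+00 -2.22270600e-04 -2.50234805e-01] [-0.44250929  1.46115552 -2.39174799] 0.013619057310889858
```

View pics/w9z.png

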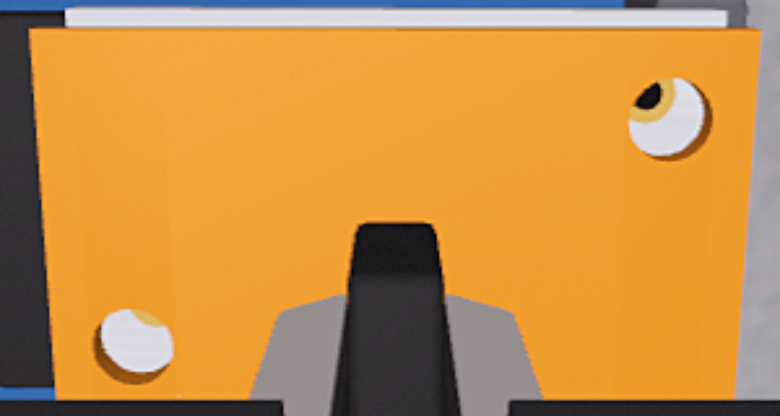

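View pics/w9h.png

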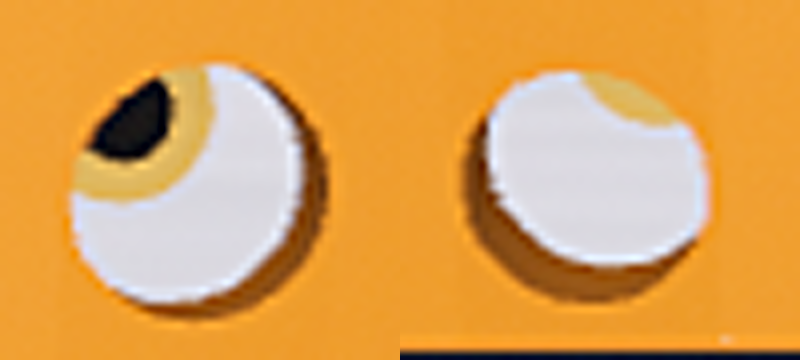

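```bash
cat > rel.py <<'E'
from cov import *
def rel(n,ta,tc,ha,hc):
    c=dict(np.load(f"pics/{n}.npz"));H=c["hand_eye"];P=world(c,H)
    o=c["ee_pos"];
    zf=[np.median(P[v-2:v+3,u-3:u+4,2]) for u,v in ((int(ha[0])+3,int(ha[1])+6),(int(hc[0])+2,int(hc[1])+0),(300,167))];print("flange z tool",zf,"from pose",o[2]-.11)
    zt=np.median(P[190:240,240:300,2]);print("plate top z",zt)
    m,a=cov(n,ha,hc,zt)
    for zz in (o[2]-.11,np.mean(zf[:2])):
        m2,a2=cov(n,ta,tc,zz)
        print("shift needed tool mm",(m2-m)*1000,"turn",a2-a,"gap",zz-zt-.006)
E
python3 - <<'E'
from rel import *
c=dict(np.load("pics/w9.npz"))
# hole centres via top rim: same as w7 (423,205),(216,292) check
rel("w9",(412.6,195.1),(225.4,273.6),(423,205),(216,292))
E
```

```text
flange z tool [np.float64(0.12411928757004134), np.float64(0.12383219388299385), np.float64(0.12388807735561158)] from pose 0.12306357726785806
plate top z 0.10331747696569762
a,c [ 0.04577113 -0.03945551] [-0.04616521  0.00039953] len 0.10020336848432462 exp 0.10031948963187562 ang(tool z) 0.0010733085186570568 mid tool [-0.00021851  0.000472  ]
a,c [ 0.04546927 -0.04135215] [-0.04586166 -0.002156  ] len 0.0993865062047208 exp 0.10031948963187562 ang(tool z) 0.004733154972841269 mid tool [-0.00029086 -0.0017543 ]
shift needed tool mm [-0.07234752 -2.22629817] turn 0.0036598464541842124 gap 0.013746100302160438
a,c [ 0.04567391 -0.04124103] [-0.04606472 -0.00186991] len 0.09983016473144005 exp 0.10031948963187562 ang(tool z) 0.004733154972841214 mid tool [-0.00029007 -0.0015557 ]
shift needed tool mm [-0.07156009 -2.02769663] turn 0.003659846454184157 gap 0.014658263760819972
```

move_arm(rows="0 -2 0 0 0 0;0 0 0 0 0 0;0 0 0 0 0 0")

```text
time_s: 19.12
ee_pos: [0.6207, -0.1665, 0.2339]
eef_rot: [3.141, -0.001, -0.25]
force: [0.5, 0.0, -1.1]
grip_width: 0.0139
```

```bash
python3 snap.py w10; python3 - <<'E'
from h import *
from station import camera
c=dict(np.load("pics/w10.npz"))
i=c["color"];A=cv2.resize(i[182:227,398:448],None,fx=8,fy=8,interpolation=cv2.INTER_CUBIC);B=cv2.resize(i[270:315,193:243],None,fx=8,fy=8,interpolation=cv2.INTER_CUBIC)
cv2.imwrite("pics/w10h.png",np.hstack([A,B]))
c=camera("scene");cv2.imwrite("pics/scene3.png",cv2.resize(c["color"][200:350,220:400],None,fx=4,fy=4,interpolation=cv2.INTER_CUBIC))
E
```

```text
19.125 [ 0.6206987  -0.16646131  0.2339016 ] [ 3.14105182e+00 -1.48602344e-03 -2.50055134e-01] [ 0.4927897   0.00370881 -1.08095999] 0.013938672545878618
```

View pics/w10h.png

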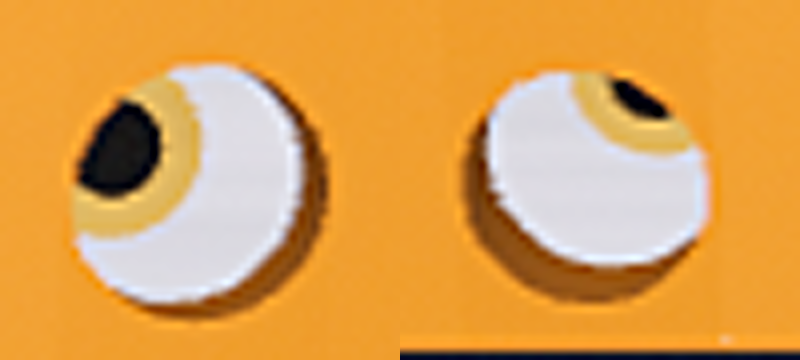

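View pics/scene3.png

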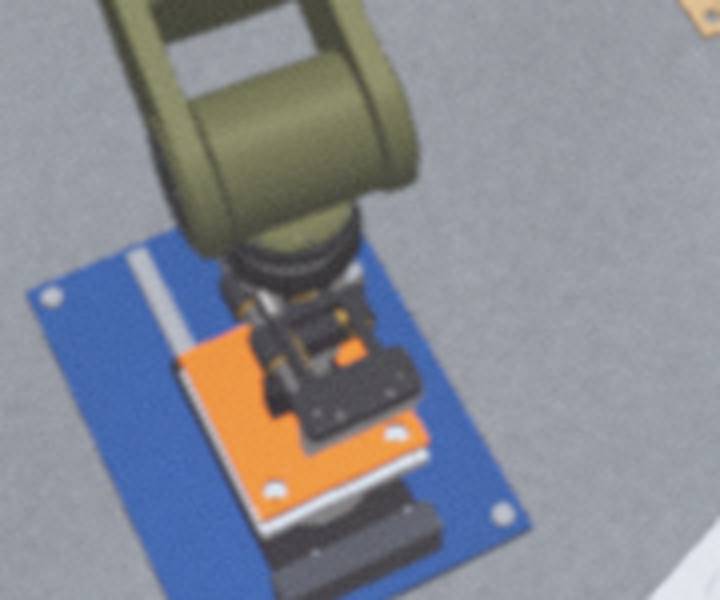

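```bash
python3 - <<'E'
from rel import *
rel("w10",(411.3,199.7),(225.3,277.3),(423,205),(216,292))
E
```

```text
flange z tool [np.float64(0.1247046201010327), np.float64(0.12462665642237042), np.float64(0.1330982204414556)] from pose 0.1239016019719049
plate top z 0.10333440797846445
a,c [ 0.04577463 -0.03945308] [-0.04617042  0.00040569] len 0.10021284882327232 exp 0.10031948963187562 ang(tool z) 0.0010737878756515995 mid tool [-0.00021937  0.00047629]
a,c [ 0.045144   -0.03903443] [-4.61931568e-02  4.63385679e-05] len 0.09934678100656429 exp 0.10031948963187562 ang(tool z) 0.005825165062751325 mid tool [-0.00064108  0.00050562]
shift needed tool mm [-0.42170748  0.02932139] turn 0.004751377187099726 gap 0.014567193993440452
a,c [ 0.0453135  -0.03893311] [-0.04636378  0.00029319] len 0.09971672665504222 exp 0.10031948963187562 ang(tool z) 0.005825165062751436 mid tool [-0.00064164  0.0006797 ]
shift needed tool mm [-0.42227024  0.20340822] turn 0.004751377187099837 gap 0.015331230283237107
```

move_arm(rows="0 0 0 0 0 0;0 0 0 0 0 0;0 0 0 0 0 0;0 0 0 0 0 0")

```text
time_s: 19.73
ee_pos: [0.6207, -0.1665, 0.2339]
eef_rot: [3.141, -0.001, -0.25]
force: [0.3, -1.2, -1.8]
grip_width: 0.0136
```

```bash
python3 snap.py w11
```

```text
19.725 [ 0.62067265 -0.16654763  0.23390668] [ 3.14104005e+00 -1.47725085e-03 -2.50167863e-01] [ 0.31013797 -1.19460478 -1.75561328] 0.013646745302824951
```

View pics/w11.png

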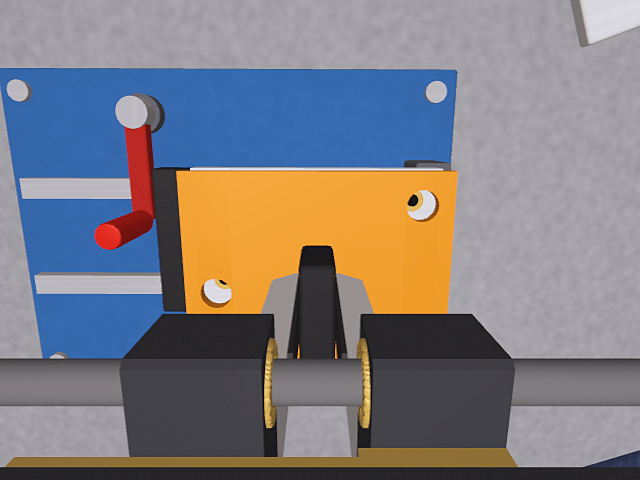

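```bash
python3 - <<'E'
from h import *
c=dict(np.load("pics/w11.npz"));M=cam(c,c)
W=world(c,M)
print(W[111,132],W[236,108])
h=onplane(c,M,132,111,W[111,132,2]);k=onplane(c,M,108,236,.082)
ex=np.array([.9677,-.2522,0]);ey=np.array([.2522,.9677,0]);d=k-h
print(d@ex,d@ey,np.arctan2(-d@ey,-d@ex)); 
E
```

```text
[ 0.52899844 -0.05551604  0.03368722] [ 0.51134899 -0.12330894  0.08138954]
0.00032064479028962923 -0.06991853706775096 1.575382271465919
```

Latch at 1.575 rad, cover aligned and still: hand in.

```bash
python3 -c "
from station import ctrl
print(ctrl.hand_in())"
```

```text
the job is handed in; nothing more can be done
None
```

The job is handed in at about 19.7 s. The housing is home, the latch is shut behind it, and the gripper holds the orange cover above the flange. I took the cover farthest to the robot's right, at top-view pixel (269, 225). Hand-in gave no verdict, so these are my own last checks:

- **Housing:** it travelled 66.7 mm, against a measured starting gap to the stop of about 67.5 mm. I judged it home from this and from about 32 N of resistance. At first I read two bright spots at the stop as a remaining gap, but at least one was already there in the first picture, so they belong to the stop.
- **Latch:** I measured 1.575 rad in the last picture, so it is fully shut. I swung it only after the housing was home.
- **Cover:** it is level in the grip and still, with a gap of about 15 mm to the flange. Holes a and c are within about 0.5 mm of their threads, with a turn error of about 0.005 rad. Hole b was hidden behind the gripper, so its position is worked out from the other two, not seen.
- **View of the threads:** from the slanted wrist camera each thread shows only partly through its hole. I therefore did not see whole threads from straight above.
- **Forces and bench:** the highest force readings were about 37 N at the housing stop and 46 N at the latch stop. These were finger pushes, below the 120 N wrist limit. I did not touch the plywood cover or the bystanders knowingly, but I did not measure their positions again at the end.

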